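# Take a curing weight off its keyhole rack and set it on a glued stud

### The job

Push the big weight along its keyhole slot in the rack to the middle of the slot's wide end and leave it hanging there clear of the fingers; then lift it straight up off the rack and stand it gently, upright and centred, on the lens of the stud on the wooden board. Leave the small weight hanging where it is and the stud on its board, and do not disturb the things lying around.

Things in the scene. Friction and masses are not known exactly. Their poses are not given: they have to be found in the camera images.
- rack: Fixed grey sheet-steel rack, 216 (x) by 196 mm (y), on four corner legs; origin on the table under its middle, z up. Top sheet 6 mm thick, upper face at z = 125 mm. Two keyhole slots along its y, at x = -50 and +50 mm, 18 mm wide, with the round narrow end at y = +50 mm and a round hole 48 mm in diameter at y = -45 mm (wide end). One weight hangs in each; which is where varies.
- wide0 (a point): Centre of the wide hole of the slot at rack x = -50 mm, at the height of the sheet's upper face. Nothing stands above the sheet but the weights' heads.
- wide1 (a point): Centre of the wide hole of the slot at rack x = +50 mm, at the height of the sheet's upper face.
- big_weight: Round steel weight, 0.35 to 0.65 kg, 128 mm tall, z up. Origin on its axis at the underside of its flange, which rests and slides on the sheet and stays where left. Flange: 60 mm diameter, 0 to 6 mm; black grip knob: 36 mm diameter, 6 to 36 mm. Below: neck 12 mm diameter to -12 mm (in the slot), cone to -22 mm, body 38 mm diameter to -92 mm.
- big_weight_foot (a point): Centre of the flat underside of the big weight's foot, 92 mm below its origin. The body passes up through the wide hole (5 mm to spare all round) but not through the slot; the flange passes through neither, so the weight cannot fall through.
- small_weight: The other weight, 0.2 kg, to be left alone: same flange, a smaller black knob 22 mm in diameter and 18 mm high, body 28 mm in diameter. Origin on its axis at the underside of the flange.
- board: Fixed square plywood board 170 x 170 x 12 mm; origin under its middle. Three steel pins 10 mm in diameter stand 16 mm above it round the stud (at 72.5 mm from the middle, at 90, 210 and 330 degrees from its x).
- glued_stud: Loose round grey road stud with a clear lens, 128 mm in diameter, 47 mm high, 0.4 kg, standing on the board among the pins. Origin at the centre of its underside, z up.
- lens_top (a point): Centre of the stud's flat lens top, 47 mm above its underside: here the weight's foot shall stand.
- caliper: Caliper, 58 x 225 x 13 mm, lying in front of the work; origin under its middle. Bystander.
- insert_tray: Small black tray of inserts, 62 x 90 x 22 mm; origin under its middle. Bystander.
- dust_brush: Flat brush, 24 x 168 x 10 mm; origin under its middle. Bystander.
Things that resemble listed ones, but are neither listed nor needed, are in the scene too. What is shaped like the big_weight but orange or yellow is not meant.

How it is judged:
On the way, in this order (a step that is already met when the one before it is completed fails the run):
1. the big weight hangs at the middle of its slot's wide end (within 9 mm), at rest and clear of the fingers ((horizontal distance between big_weight and wide0 below 0.009 m or horizontal distance between big_weight and wide1 below 0.009 m) and height (world z) of big_weight between 0.118 and 0.132 m and linear speed of big_weight below 0.02 m/s and contact force between the fingers and big_weight below 0.1 N), for 0.2 s.
2. the big weight is lifted until its foot is above the rack's sheet (height (world z) of big_weight_foot above 0.127 m), for 0.1 s.
At the end, for the whole second after the job is handed in: The big weight stands released, at rest and upright (within 4 degrees) on the stud's lens, its foot within 12 mm of the lens's centre; the stud stands level among the pins on its board (within 8 mm of the board's middle); the small weight hangs within 20 mm of where it was (horizontal distance between big_weight_foot and lens_top below 0.012 m and z of big_weight_foot in the frame of lens_top between -0.004 and 0.004 m and angle between each of big_weight, glued_stud's own z axis and vertical below 0.07 rad and linear speed of big_weight below 0.01 m/s and angular speed of big_weight below 0.1 rad/s and contact force between big_weight and glued_stud above 0.5 N and contact force between the fingers and big_weight below 0.1 N and x of glued_stud in the frame of board between -0.008 and 0.008 m and y of glued_stud in the frame of board between -0.008 and 0.008 m and distance of small_weight from where it was at the start of the episode below 0.02 m); the robot touches nothing.
It fails at once if the weight is dropped or pressed hard on the stud (over 60 N) (contact force between big_weight and glued_stud above 60 N).
It fails at once if the small weight is pushed away (over 20 mm) or lifted (distance of small_weight from where it was at the start of the episode above 0.02 m).
It fails at once if the caliper, tray or brush is shoved over 25 mm (distance of any of caliper, insert_tray, dust_brush from where it was at the start of the episode above 0.025 m).
It also fails if it takes over 64 s, if anything falls off the work surface, if the arm or the gripper's body presses on something with over 40 N, if the wrist force passes 120 N, or if a joint passes its speed limit or range.

### The arm

A 7-joint arm with a two-finger parallel gripper is mounted at the origin on a cart in front of the work surface, level with it; the furniture and walls round the work are solid. World frame = base frame: x ahead of the robot, y to its left, z up, the work surface at z = 0. Lengths are in m, angles in rad, forces in N, time in s.
With the tool pointing down it reaches from about 0.425 to 0.825 m from the base axis. Payload 3.6 kg.
Tool frame: the origin (TCP) lies at the very end of the fingers, on their centre line; the grasp point (between the pads) lies 19 mm behind it (env.hold_point_z is the distance from the TCP to the grasp point, in m); z points along the fingers, x is the direction in which the jaws open and shut, and the axes are right-handed (so a half turn about z gives the same grasp; the last joint's range is limited). The gripper opens to 93 mm and grips with 3 to 60 N. Pads are 15 mm wide; open, the fingers measure 128 mm over their backs; the gripper's body (75 mm by 188 mm) begins 65 mm behind the grasp point.
Start: joints at [-1.171, 0.615, -0.013, 1.423, 0.008, 1.103, -0.04], TCP at [0.269, 0.592, 0.219] pointing down, gripper open.
Joint ranges: [-3.12, 3.12], [-0.3, 2.06], [-1.34, 1.32], [0.26, 2.42], [-1.36, 4.5], [0.01, 1.98], [-2.84, 2.84]. Speed limits (rad/s): [2.79, 2.79, 3.14, 3.14, 3.14, 3.14, 3.14].

### API

Orientations are given as a rotation vector (axis times angle).
In Python, from rig import env gives the robot as it stands.
- The arm moves only by the tool move_arm, never from a script. Its argument "targets" is a list that holds one entry, the list of rows, each a list of 6 numbers: the shift along the world's x, y, z in m, then the turn, a rotation vector about the world's x, y, z in rad. A call has 1 to 12 rows; each row is the pose to reach, as a shift and turn from the pose commanded when the call began; what a row does not reach only later rows make up. A row lasts 1/10 s, in which the tool goes at most 50 mm and 8.59 degrees, less where a joint would pass 70% of its speed; a pose out of reach is approached as far as the arm can. A call with a gripper value outside its range is refused whole. "hand" is the finger opening in m, from 0 to 0.093, set as the call begins (left out, the last holds). The fingers move at their own pace and stop on an object; "squeeze" is the grip in N (left out, the last holds). Time passes only in rows, so rows that repeat a pose let the fingers close. It gives the time, the measured TCP pose, the force and the opening at its end, in the units of the state.
- env.state(): the state, without advancing time (a new reading comes with each control period).
- env.snapshot(name): name is "scene" or "top"; returns a dict with "pixels" (420x560x3 uint8, blue, green, red), "z_map" (420x560 float32, m along the optical axis (not along the pixel's ray), 0 where there is no reading), "K" (3x3 intrinsics, pixels), "D" ([k1, k2, p1, p2, k3] as OpenCV has them; the pictures are not rectified), "R" (3x3) and "t" (3): a world point X has camera coordinates R X + t. Camera axes: x right, y down, z forward; pixel columns grow to the right and rows downward; lengths in m; the calibration is good to about 2 mm. A picture is of the moment at which its call begins.
- env.finish_job(): hands the job in, once; it reports no verdict.
Trained networks look in the newest picture that a camera, given by its name, has taken for a name from the list of things; names that differ only in an ending like _2 or _b are one class to them, and where a whole thing is asked for, a point or a joint stands for the part that bears it (a point fixed in the world has none). Each returns a list of dicts, best first, with "conf" (0 to 1); they miss things now and then, are a little off and sometimes report something else, mostly with a low value. They report only what shows in the picture. A call takes as long as a camera call. They do not tell look-alikes from the thing itself.
- env.search_frame(query, camera): "xyz" ([x, y, z] in m, in the coordinates of the camera as it stood for that picture, good to about 4 mm: the middle of the surface that is visible of it).
- env.masks_of(query, camera): "pixels" (420x560 bool, what is visible of it).
- env.place_of(query, camera): "xyz" ([x, y, z] in m, in the coordinates of the camera as it stood for that picture, good to about 4 mm: a listed point, or the origin of a listed thing).
The state is a dict: "t": time; "joint_pos": joint angles; "qvel": joint speeds; "joint_torque": joint torques, N m; "eef_pos": TCP position; "tool_rot": TCP orientation; "contact_force": force on the tool from outside, world axes, zero at the start; "moment": the same for the moment, N m; "gripper_width": opening from 0.0 (shut) to 1.0 (fully open).
Only numpy, scipy, OpenCV 4.12 (cv2) and the standard library are available. Lean on these libraries where they do the work, as an engineer would, in place of code of your own. Each camera call takes 0.05 s, during which the arm holds its last target.

## Working session

There is one attempt and no reset: what is moved stays moved. The work goes in short steps, Python scripts to look and compute and a tool call to move; the robot and the scene stay as the last step left them, time stands still between calls to the robot, and variables do not carry over. Pictures are saved under pics/ and viewed, and the job is handed in when it is done.

Besides the shell and the picture viewer there is one more tool, called after "Request:" as a command line: name --argument value ..., lists and objects as JSON in quotes. move_arm: Moves the arm, as the interface text tells. Its arguments: {"type":"object","properties":{"targets":{"type":"array"},"hand":{"type":"number"},"squeeze":{"type":"number"}},"required":["targets"]}

```bash
ls; mkdir -p pics
python3 - <<'E'
from rig import env
import cv2
s=env.state(); print({k:(v.tolist() if hasattr(v,'tolist') else v) for k,v in s.items()}, env.hold_point_z)
for c in ("scene","top"):
    d=env.snapshot(c); cv2.imwrite(f"pics/{c}0.png",d["pixels"]); print(c,d["K"],d["D"],d["R"],d["t"])
E
```

```text
pics
{'t': 0.0, 'joint_pos': [-1.1704910615664612, 0.6159116398980353, -0.012641637566301232, 1.4248901546607917, 0.008109256578892735, 1.1033983095967226, -0.0403757577358271], 'qvel': [0.00026141388169450587, -0.0026787714897105516, -0.00010359497806188274, -6.665580136923111e-05, 0.0005768878459873472, 0.0020347538239874497, -0.0002550654663551911], 'joint_torque': [0.000353065461240476, -45.89361906051636, 0.20877260249108076, -16.574236750602722, -0.061159213073551655, 0.02049976901616901, 0.00025263105271733366], 'eef_pos': [0.2687308338269383, 0.5909777527413196, 0.21748892811656634], 'tool_rot': [2.6402365095001206, 1.6999670837359662, -0.0033498456565317484], 'contact_force': [0.19944033363009428, 0.05713576896518892, -0.612684364156493], 'moment': [-0.0007052817449145489, 0.011571221325536733, -0.01678027414002589], 'gripper_width': 0.9979547307702941} 0.0188
scene [[440.14014881   0.         282.38880258]
 [  0.         440.14014881 211.31145341]
 [  0.           0.           1.        ]] [-0.05166395  0.          0.          0.          0.        ] [[ 0.89745966 -0.44106464 -0.00530437]
 [-0.26033768 -0.51993993 -0.81356423]
 [ 0.35607646  0.73152201 -0.58145086]] [-0.37626157  0.20777139  1.13039897]
top [[480.74149484   0.         272.39313041]
 [  0.         480.74149484 207.28867403]
 [  0.           0.           1.        ]] [-0.04982071  0.          0.          0.          0.        ] [[-0.02745501 -0.99949066  0.01626797]
 [-0.98623367  0.02442898 -0.16354317]
 [ 0.16306246 -0.0205341  -0.98640204]] [0.06007551 0.46190326 1.34931734]
```

View pics/scene0.png

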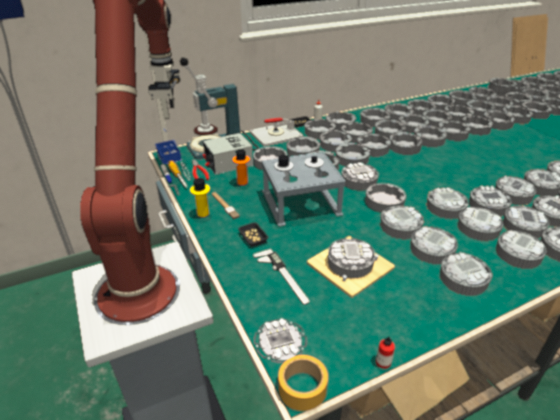

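View pics/top0.png

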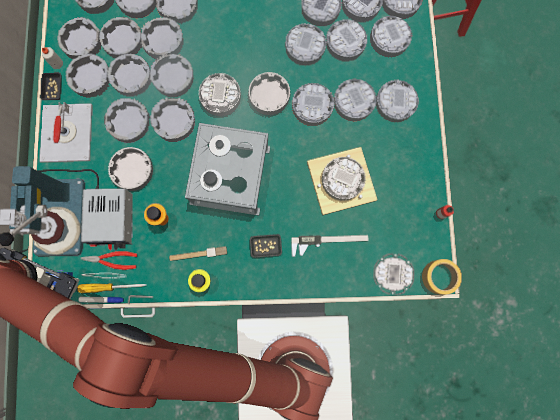

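```bash
cat > h.py <<'E'
from rig import env
import numpy as np, cv2
def w(d,p): return d["R"].T@(np.array(p)-d["t"])
def proj(d,X):
    rv,_=cv2.Rodrigues(d["R"]); return cv2.projectPoints(np.float64(X).reshape(-1,1,3),rv,d["t"],d["K"],np.array(d["D"]))[0].reshape(-1,2)
def cloud(d):
    h,wd=d["z_map"].shape
    uv=np.stack(np.meshgrid(np.arange(wd),np.arange(h)),-1).reshape(-1,1,2).astype(np.float64)
    n=cv2.undistortPoints(uv,d["K"],np.array(d["D"])).reshape(h,wd,2)
    z=d["z_map"]; P=np.dstack([n[...,0]*z,n[...,1]*z,z])
    return (P-d["t"])@d["R"]
E
python3 - <<'E'
from h import *
np.set_printoptions(precision=4,suppress=True)
for c in ("top","scene"):
    d=env.snapshot(c); np.savez(f"{c}0.npz",**d)
    for n in ["rack","wide0","wide1","big_weight","big_weight_foot","small_weight","board","glued_stud","lens_top","caliper","insert_tray","dust_brush"]:
        for f in ("place_of",):
            r=getattr(env,f)(n,c)
            for e in r[:3]:
                X=w(d,e["xyz"]); print(c,n,X,round(e["conf"],2),proj(d,X)[0].round())
print(env.state()['t'])
E
```

```text
top rack [0.5728 0.1727 0.0004] 0.66 [230. 174.]
top wide0 [0.6103 0.1217 0.1221] 0.75 [245. 150.]
top wide0 [0.5163 0.1462 0.1226] 0.65 [236. 184.]
top wide1 [0.6103 0.1217 0.1221] 0.75 [245. 150.]
top wide1 [0.5163 0.1462 0.1226] 0.65 [236. 184.]
top big_weight [0.5282 0.215  0.1214] 0.81 [211. 180.]
top big_weight [0.442  0.3734 0.0888] 0.71 [155. 215.]
top big_weight [0.2581 0.2521 0.0896] 0.6 [199. 281.]
top big_weight_foot [ 0.4457  0.3706 -0.0009] 0.71 [163. 218.]
top small_weight [0.627  0.189  0.1243] 0.75 [220. 145.]
top glued_stud [ 0.5468 -0.1632  0.0123] 0.68 [342. 179.]
top lens_top [ 0.5463 -0.1621  0.0579] 0.74 [345. 176.]
top insert_tray [0.3551 0.0684 0.0027] 0.62 [266. 246.]
top dust_brush [0.6125 0.1239 0.1252] 0.66 [244. 149.]
top dust_brush [ 0.3383  0.2687 -0.0007] 0.65 [198. 254.]
scene rack [ 0.5703  0.1809 -0.0013] 0.59 [299. 201.]
scene wide0 [0.5156 0.1452 0.1211] 0.85 [289. 179.]
scene wide0 [0.6102 0.1207 0.1263] 0.67 [320. 174.]
scene wide1 [0.5156 0.1452 0.1211] 0.85 [289. 179.]
scene wide1 [0.6102 0.1207 0.1263] 0.67 [320. 174.]
scene big_weight [0.4381 0.3736 0.0874] 0.94 [239. 161.]
scene big_weight [0.5288 0.2146 0.1227] 0.73 [283. 167.]
scene big_weight [0.26   0.2556 0.0918] 0.72 [199. 189.]
scene big_weight_foot [ 0.262   0.2533 -0.0021] 0.94 [204. 214.]
scene big_weight_foot [ 0.4466  0.3723 -0.004 ] 0.86 [243. 184.]
scene big_weight_foot [0.5302 0.2187 0.0333] 0.78 [283. 190.]
scene small_weight [0.6227 0.1923 0.123 ] 0.7 [312. 164.]
scene board [ 0.5471 -0.1605  0.0007] 0.64 [350. 265.]
scene glued_stud [ 0.5485 -0.159   0.0101] 0.83 [350. 262.]
scene lens_top [ 0.548  -0.1629  0.0542] 0.77 [352. 251.]
scene caliper [ 0.3529 -0.1199 -0.0006] 0.81 [280. 279.]
scene insert_tray [ 0.3582  0.0756 -0.0013] 0.96 [253. 237.]
scene dust_brush [ 0.3378  0.27   -0.0022] 0.67 [224. 206.]
scene dust_brush [ 0.3558 -0.1171 -0.002 ] 0.43 [280. 278.]
1.4
```

Run:
```python
from h import *
np.set_printoptions(precision=4,suppress=True)
for c,box in (("top",(180,115,275,220)),("scene",(255,145,350,220))):
    d=dict(np.load(f"{c}0.npz")); P=cloud(d); im=d["pixels"]
    x0,y0,x1,y1=box
    cv2.imwrite(f"pics/{c}_z.png",cv2.resize(im[y0:y1,x0:x1],None,fx=6,fy=6,interpolation=cv2.INTER_CUBIC)[:600,:800])
    ok=d["z_map"]>0
    R=ok&(np.hypot(P[...,0]-.573,P[...,1]-.175)<.16)
    sheet=R&(abs(P[...,2]-.125)<.006)
    print(c,"sheet z",np.median(P[sheet][:,2]),sheet.sum())
    r=cv2.minAreaRect((P[sheet][:,:2]*1000).astype(np.float32)); print(r)
    for nm,cx,cy,lo,hi,rad in (("bigknob",.5285,.215,.15,.18,.03),("smallknob",.625,.19,.136,.16,.03),("lens",.547,-.161,.05,.075,.08),("flangebig",.5285,.215,.1275,.14,.045)):
        m=ok&(np.hypot(P[...,0]-cx,P[...,1]-cy)<rad)&(P[...,2]>lo)&(P[...,2]<hi)
        if m.sum()>5:
            q=P[m]; (ce,ra)=cv2.minEnclosingCircle((q[:,:2]*1000).astype(np.float32)); print(nm,m.sum(),q.mean(0),np.median(q[:,2]),q.max(0),ce,ra)
    # holes: pixels within circle of rack whose z <0.1 
    for cx,cy in ((.516,.1457),(.610,.121)):
        # ray hit on plane z=.125
        C=-d["R"].T@d["t"]; V=P-C; k=(0.125-C[2])/V[...,2]; H=C+V*k[...,None]
        m=ok&(np.hypot(H[...,0]-cx,H[...,1]-cy)<.032)&(P[...,2]<.116)
        q=H[m]; 
        ce,ra=cv2.minEnclosingCircle((q[:,:2]*1000).astype(np.float32)); print("hole",m.sum(),q.mean(0),ce,ra)
```

```text
top sheet z 0.12465560288738248 4388
((570.094970703125, 172.50704956054688), (196.97653198242188, 217.4159698486328), 79.4228515625)
bigknob 145 [0.5262 0.2147 0.1601] 0.16016159944517536 [0.5428 0.2326 0.1672] (527.464599609375, 215.29296875) 17.992544174194336
smallknob 61 [0.6233 0.19   0.1457] 0.1463521063680282 [0.6434 0.2102 0.1534] (624.935546875, 194.10528564453125) 24.51078224182129
lens 977 [ 0.5442 -0.1612  0.0565] 0.05643329326751646 [ 0.6051 -0.1     0.0704] (544.2393188476562, -160.940673828125) 62.134727478027344
flangebig 243 [0.5237 0.2134 0.1309] 0.1303250713434567 [0.5695 0.2525 0.1391] (528.4232177734375, 214.444580078125) 44.057796478271484
hole 249 [0.5143 0.1448 0.125 ] (514.1422119140625, 148.41915893554688) 29.438629150390625
hole 227 [0.6117 0.1247 0.125 ] (612.1917724609375, 126.36418151855469) 25.835588455200195
scene sheet z 0.12385368599131195 1832
((572.1417236328125, 169.9823455810547), (201.6944122314453, 217.99432373046875), 79.68876647949219)
bigknob 75 [0.5258 0.209  0.158 ] 0.15895287860973883 [0.5452 0.2282 0.1646] (528.749755859375, 211.571533203125) 19.048980712890625
smallknob 40 [0.624  0.1858 0.1439] 0.1455911191261666 [0.6349 0.1993 0.1506] (625.6170654296875, 187.96046447753906) 11.598075866699219
lens 750 [ 0.5427 -0.1665  0.0556] 0.056378553319055134 [ 0.6042 -0.1016  0.0634] (544.1658325195312, -162.65406799316406) 61.18387222290039
flangebig 106 [0.5244 0.2034 0.1313] 0.13062028523332325 [0.5579 0.2402 0.1399] (526.25244140625, 205.74087524414062) 37.05873107910156
hole 90 [0.5139 0.1414 0.125 ] (514.1768798828125, 146.1832733154297) 29.223186492919922
hole 84 [0.6114 0.1221 0.125 ] (615.3858032226562, 125.55305480957031) 26.712583541870117<stdin>:19: RuntimeWarning: divide by zero encountered in divide
<stdin>:19: RuntimeWarning: invalid value encountered in multiply
```

View pics/top_z.png

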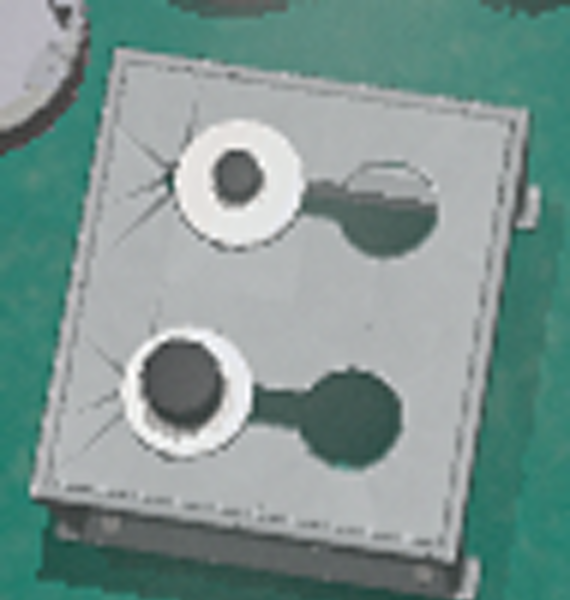

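View pics/scene_z.png

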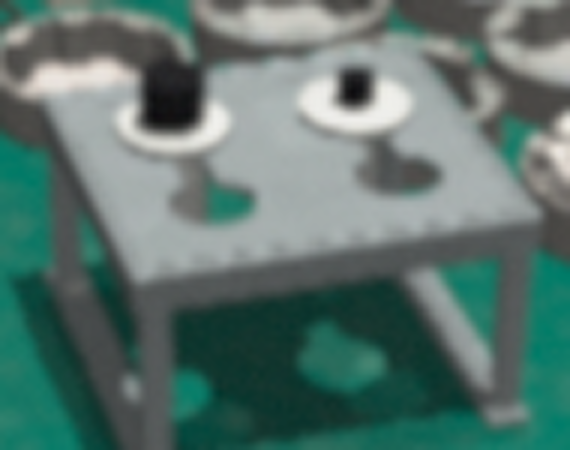

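```bash
cat >> h.py <<'E'
def back(d,uv,z):
    n=cv2.undistortPoints(np.float64(uv).reshape(-1,1,2),d["K"],np.array(d["D"])).reshape(-1,2)
    r=np.c_[n,np.ones(len(n))]@d["R"]; C=-d["R"].T@d["t"]
    return C+r*((z-C[2])/r[:,2])[:,None]
def fitc(q):
    A=np.c_[2*q[:,:2],np.ones(len(q))]; s=np.linalg.lstsq(A,(q[:,:2]**2).sum(1),rcond=None)[0]
    return s[:2],np.sqrt(s[2]+s[0]**2+s[1]**2)
E
python3 - <<'E'
from h import *
np.set_printoptions(precision=4,suppress=True)
d=dict(np.load("top0.npz")); im=d["pixels"]
c=np.array([(118,48),(527,108),(460,555),(33,497)])/6+[180,115]-.4
X=back(d,c,.125); print(X,X.mean(0)); 
for i in range(4): v=X[(i+1)%4]-X[i]; print(np.linalg.norm(v),np.degrees(np.arctan2(v[1],v[0])))
g=im.astype(int).min(2)
for nm,m0,z,cx in (("bigflange",g>200,.131,(211,180)),("smallflange",g>200,.131,(220,145)),("knobbig",im.max(2)<110,.161,(210,179)),("holebig",(im[...,2].astype(int)<75),.125,(239,185))):
    n,l,s,ce=cv2.connectedComponentsWithStats(m0.astype(np.uint8),connectivity=4)
    ks=[k for k in range(1,n) if np.hypot(*(ce[k]-cx))<9 and s[k,4]>40]
    for k in ks:
        co=cv2.findContours((l==k).astype(np.uint8),cv2.RETR_EXTERNAL,cv2.CHAIN_APPROX_NONE)[0][0].reshape(-1,2)
        h=cv2.convexHull(co).reshape(-1,2)
        print(nm,s[k],ce[k],fitc(back(d,co,z)),fitc(back(d,h,z)))
# stud: lens
for c2,b in (("top",(295,135,385,225)),("scene",(300,225,400,300))):
    dd=np.load(f"{c2}0.npz")["pixels"]; x0,y0,x1,y1=b
    cv2.imwrite(f"pics/{c2}_s.png",cv2.resize(dd[y0:y1,x0:x1],None,fx=6,fy=6,interpolation=cv2.INTER_CUBIC))
E
```

```text
[[0.6926 0.2467 0.125 ]
 [0.6592 0.0578 0.125 ]
 [0.4505 0.0933 0.125 ]
 [0.4817 0.2852 0.125 ]] [0.571  0.1708 0.125 ]
0.19180900737234935 -100.04465845116482
0.21173840740240304 170.34392522244323
0.19445683762155058 80.74378015428498
0.2144126659045169 -10.363564622645349
bigflange [200 169  22  22 162] [211.9691 180.2963] (array([0.528 , 0.2151]), np.float64(0.028234569404516078)) (array([0.5281, 0.2151]), np.float64(0.029030937820410736))
smallflange [209 135  22  21 270] [219.5852 145.0222] (array([0.6252, 0.1905]), np.float64(0.027979747770277126)) (array([0.6251, 0.1904]), np.float64(0.028792021929710844))
knobbig [204 172  13  15 150] [209.98   178.5867] (array([0.5241, 0.2136]), np.float64(0.017395826453845787)) (array([0.5237, 0.2139]), np.float64(0.018206842540882322))
holebig [222 177  25  16 243] [235.7572 183.9383] (array([0.516 , 0.1508]), np.float64(0.024634668408618145)) (array([0.5164, 0.1533]), np.float64(0.02909118816172982))
```

View pics/top_s.png

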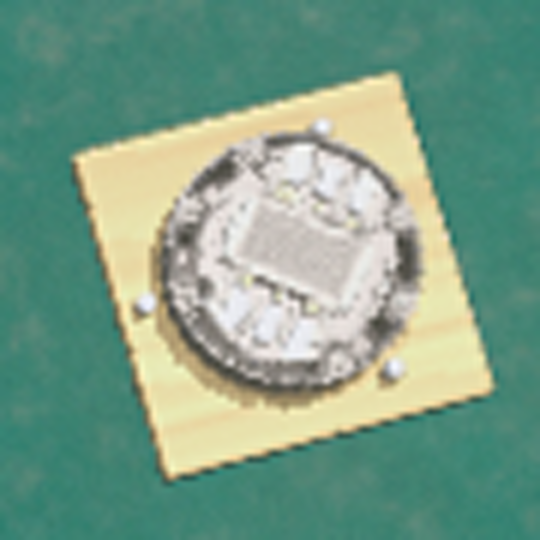

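View pics/scene_s.png

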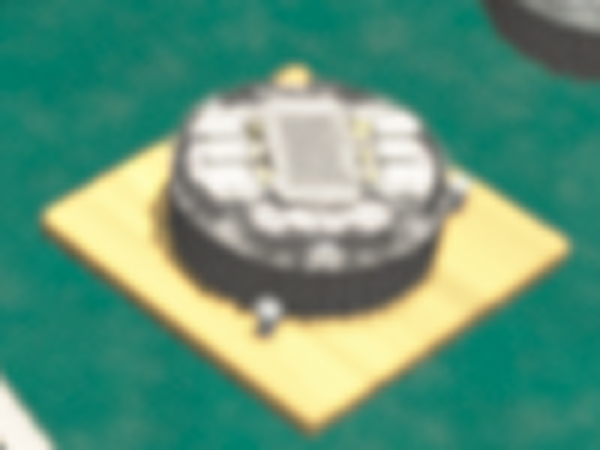

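Run:
```python
from h import *
th=np.linspace(0,2*np.pi,200)
a=np.radians(-10.4); ex=np.array([np.cos(a),np.sin(a)]); ey=np.array([-ex[1],ex[0]])
out=[]
def circ(c,r,z): return np.c_[c[0]+r*np.cos(th),c[1]+r*np.sin(th),z+0*th]
for cam,b,f in (("top",(180,115,275,220),5),("scene",(255,145,350,220),5)):
  row=[]
  for c0 in ((.571,.1712),(.571,.1775)):
    d=dict(np.load(f"{cam}0.npz")); x0,y0,x1,y1=b; c0=np.array(c0)
    im=cv2.resize(d["pixels"][y0:y1,x0:x1],None,fx=f,fy=f,interpolation=cv2.INTER_CUBIC)
    def dr(X,col):
        p=((proj(d,X)-[x0,y0]+.5)*f).astype(np.int32); cv2.polylines(im,[p.reshape(-1,1,2)],True,col,1)
    for s in (-1,1):
        dr(circ(c0+s*.05*ex-.045*ey,.024,.125),(0,0,255))
        dr(circ(c0+s*.05*ex+.05*ey,.009,.125),(255,0,255))
    dr(np.array([np.r_[c0+i*.108*ex+j*.098*ey,.125] for i,j in((1,1),(1,-1),(-1,-1),(-1,1))]),(0,255,255))
    dr(circ((.528,.215),.030,.131),(255,0,0)); dr(circ((.528,.215),.018,.161),(0,255,0))
    row.append(im)
  cv2.imwrite(f"pics/ov_{cam}.png",np.hstack(row)[:, :950])
  im=np.hstack(row); cv2.imwrite(f"pics/ov_{cam}.png",cv2.resize(im,(800,int(im.shape[0]*800/im.shape[1]))))
```

```text
(no output)
```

View pics/ov_top.png

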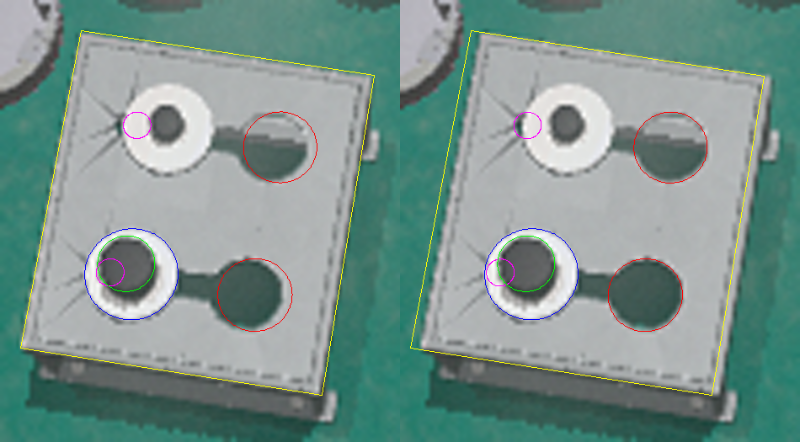

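View pics/ov_scene.png

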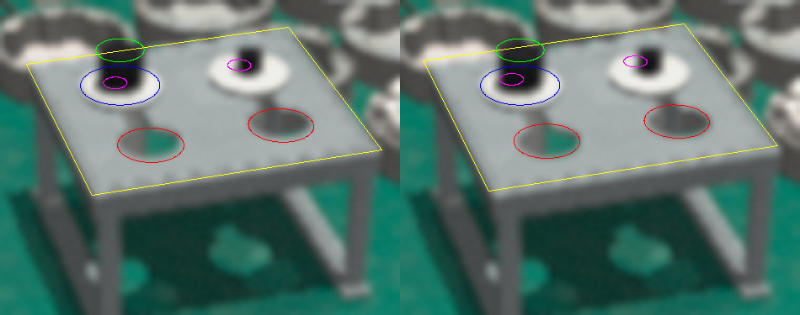

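Run:
```python
from h import *
np.set_printoptions(precision=4,suppress=True)
from scipy.ndimage import map_coordinates
d=dict(np.load("top0.npz")); g=d["pixels"][...,2].astype(float)
print("cam",-d["R"].T@d["t"])
def edges(c,z,angs,r0,r1,thr,up):
    pts=[]
    for a in np.radians(angs):
        r=np.linspace(r0,r1,60); X=np.c_[c[0]+r*np.cos(a),c[1]+r*np.sin(a),z+0*r]
        p=proj(d,X); v=map_coordinates(g,[p[:,1],p[:,0]],order=1)
        s=(v>thr) if up else (v<thr)
        if s.any() and not s[0]: pts.append(X[s.argmax()])
    return np.array(pts)
from scipy.optimize import least_squares
for c,name,full in (((.515,.144),"hole0",1),):
    angs=np.arange(80+35,80+325,10)
    q=edges(c,.125,angs,.010,.036,115,True)
    f=least_squares(lambda p:np.hypot(q[:,0]-p[0],q[:,1]-p[1])-p[2],[*c,.024],loss='soft_l1',f_scale=.001)
    f2=least_squares(lambda p:np.hypot(q[:,0]-p[0],q[:,1]-p[1])-.024,c,loss='soft_l1',f_scale=.001)
    print(name,len(q),f.x,f2.x,f.fun*1e3)
q=edges((.611,.122),.125,np.arange(200,340,10),.008,.036,115,True)
f2=least_squares(lambda p:np.hypot(q[:,0]-p[0],q[:,1]-p[1])-.024,(.611,.122)); print(f2.x,f2.fun*1e3)
for c,z,n in (((.528,.215),.131,"big"),((.625,.19),.131,"small")):
    q=edges(c,z,np.arange(0,360,10),.022,.042,190,False)
    q2=edges(c,z,np.arange(0,360,10),.022,.042,190,False)
    f=least_squares(lambda p:np.hypot(q[:,0]-p[0],q[:,1]-p[1])-p[2],[*c,.03],loss='soft_l1',f_scale=.001); print(n,f.x)
# board corners
x=np.array([(75,158),(398,72),(494,388),(170,480)])/6+[295,135]-.4
X=back(d,x,.012); print(X,X.mean(0))
pins=np.array([(322,127),(145,305),(393,369)])/6+[295,135]-.4
X=back(d,pins,.028); print(X,X.mean(0))
th=np.array([(163,265),(422,245),(292,133),(290,392)])
```

```text
cam [0.2372 0.0765 1.4055]
hole0 29 [0.5143 0.1418 0.0232] [0.5145 0.1422] [ 0.4665 -0.2465  0.7519 -0.0436 -0.428   0.4855 -0.3603 -0.3221  0.6148
 -0.1711 -0.0327 -0.2774 -0.4563 -0.1218  0.2899 -0.1016  0.0236  0.6602
  0.48   -0.0851 -0.1676 -0.2198  0.1835 -0.2863  0.5507 -0.8256  0.3995
 -0.1711 -0.3505]
[0.6057 0.1292] [-4.2441 -2.7367 -1.3021  0.033   1.6964  3.2336  4.628   4.4651  1.2952
 -1.6296 -3.338  -5.6874]
big [0.5287 0.2151 0.0298]
small [0.6257 0.1905 0.0297]
[[ 0.6055 -0.0602  0.012 ]
 [ 0.6465 -0.2249  0.012 ]
 [ 0.484  -0.2631  0.012 ]
 [ 0.4421 -0.1004  0.012 ]] [ 0.5445 -0.1621  0.012 ]
[[ 0.6144 -0.1818  0.028 ]
 [ 0.5265 -0.09    0.028 ]
 [ 0.4917 -0.2101  0.028 ]] [ 0.5442 -0.1606  0.028 ]
```

Run:
```python
from h import *
for c in ("top","scene"):
    d=dict(np.load(f"{c}0.npz")); P=cloud(d)[d["z_map"]>0]
    print(c,"rows x=.1...; cols y=.05..")
    for x in np.arange(.1,.8,.05):
        print("%.2f"%x,[int(1000*m[:,2].max()) if len(m:=P[(abs(P[:,0]-x-.025)<.025)&(abs(P[:,1]-y-.025)<.025)])>3 else -1 for y in np.arange(.05,.85,.05)])
```

```text
top rows x=.1...; cols y=.05..
0.10 [7, 569, 652, 739, 752, 752, 708, -785, -783, -781, -782, -784, -778, -783, -784, -788]
0.15 [8, 6, 5, 744, 752, 743, 711, 687, 657, 617, 3, -82, -787, -789, -790, -788]
0.20 [8, 8, 9, 131, 133, 686, 690, 681, 657, 629, 342, 25, 17, -1, -1, -1]
0.25 [9, 11, 8, 131, 132, 7, 6, 618, 624, 620, 545, 236, 42, -1, -1, -1]
0.30 [28, 26, 15, 15, 14, 14, 7, 16, 18, 19, 543, 388, 348, 24, 6, -1]
0.35 [29, 26, 14, 12, 9, 7, 8, 7, 96, 97, 96, 387, 301, 238, 6, -1]
0.40 [125, 123, 7, 8, 10, 101, 134, 100, 97, 96, 96, 292, 304, -1, 6, -1]
0.45 [128, 131, 132, 133, 130, 101, 131, 96, 97, 97, 97, 238, 244, 242, -1, -1]
0.50 [131, 130, 165, 167, 132, 8, 6, 38, 98, 96, 97, 205, 249, 241, -1, -1]
0.55 [132, 132, 134, 136, 132, 8, 7, 41, 10, 41, 28, 32, 239, 10, -1, -1]
0.60 [132, 131, 153, 146, 129, 8, 8, 41, 38, 40, 17, 20, 21, 21, 5, -1]
0.65 [131, 131, 135, 131, 130, 44, 44, 44, 44, 42, 17, 25, 83, 22, 7, -1]
0.70 [9, 6, 9, 8, 44, 41, 41, 44, 36, 44, 18, 25, 82, 19, 4, -1]
0.75 [42, 42, 53, 51, 43, 44, 44, 45, 43, 43, 20, 19, 67, 21, 6, -1]
scene rows x=.1...; col
[... 325 characters left out ...]
, 9, 3, 12, 15, 549, 579, 401, 347, 22, 2, -795]
0.35 [23, 22, 11, 9, 4, 5, 4, 3, 92, 93, 92, 387, 278, 225, -799, -1]
0.40 [122, 115, 3, 4, 4, 99, 129, 3, 93, 95, 93, 284, 302, 90, -1, -1]
0.45 [127, 127, 127, 126, 126, 99, 129, 4, 93, 93, 94, 238, 241, 239, -1, -1]
0.50 [127, 126, 161, 164, 127, 2, 2, 36, 93, 95, 91, 237, 247, 242, -1, -1]
0.55 [128, 126, 131, 130, 127, -1, -1, -1, 20, 37, 21, 8, 243, 7, 6, -1]
0.60 [127, 126, 150, 132, 124, 2, -1, -1, 36, 36, 14, 16, 16, 17, 2, -1]
0.65 [126, 126, 130, 129, -1, -1, -1, 39, 40, 39, 16, 21, 81, 23, -1, -1]
0.70 [2, 6, 2, -1, 19, -1, -1, 40, 36, 42, 16, 25, 80, 15, -1, -1]
0.75 [40, 46, 49, 49, 40, 39, 40, 40, 42, 41, 29, 16, 68, 14, -1, -1]
```

Request:
move_arm --targets '[[[0, -0.04, 0.01, 0, 0, 0.02], [0.01, -0.08, 0.02, 0, 0, 0.04], [0.03, -0.12, 0.02, 0, 0, 0.06], [0.055, -0.16, 0.02, 0, 0, 0.09], [0.085, -0.195, 0.02, 0, 0, 0.12], [0.115, -0.23, 0.02, 0, 0, 0.15], [0.145, -0.265, 0.02, 0, 0, 0.18], [0.175, -0.295, 0.02, 0, 0, 0.2], [0.205, -0.325, 0.02, 0, 0, 0.22], [0.235, -0.352, 0.02, 0, 0, 0.24], [0.26, -0.376, 0.02, 0, 0, 0.244], [0.26, -0.376, 0.02, 0, 0, 0.244]]]' --hand 0.093

```text
t: 2.6
eef_pos: [0.5333, 0.2093, 0.2385]
tool_rot: [2.421, 1.994, -0.0]
contact_force: [-0.0, -1.2, -1.1]
gripper_width: 1.001
```

Request:
move_arm --targets '[[[0, 0, 0, 0, 0, 0], [0, 0, 0, 0, 0, 0]]]'

```text
t: 2.8
eef_pos: [0.528, 0.2172, 0.2386]
tool_rot: [-2.411, -2.011, 0.0]
contact_force: [-0.1, 1.3, -0.1]
gripper_width: 1.004
```

Run:
```python
from h import *
for c in ("top","scene"):
    d=env.snapshot(c); cv2.imwrite(f"pics/{c}1.png",d["pixels"])
s=env.state(); print(s["eef_pos"],s["tool_rot"],s["t"])
a=cv2.imread("pics/top1.png")[90:240,160:300]; b=cv2.imread("pics/scene1.png")[100:230,230:370]
cv2.imwrite("pics/c1.png",np.hstack([cv2.resize(a,(400,428)),cv2.resize(b,(400,428))]))
```

```text
[0.52792452 0.21743109 0.2387803 ] [-2.41098281e+00 -2.01257620e+00 -2.09492440e-04] 2.9
```

View pics/c1.png

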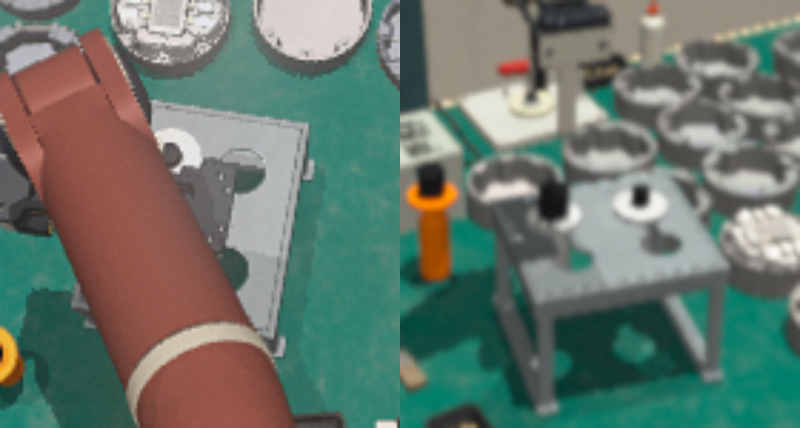

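Run:
```python
from h import *
d=env.snapshot("scene"); cv2.imwrite("pics/scene1b.png",d["pixels"])
e=env.state()["eef_pos"]; print(e,proj(d,[e,e+[0,0,.08]]))
a=d["pixels"][60:200,220:360]; cv2.imwrite("pics/c2.png",cv2.resize(a,(560,560),interpolation=cv2.INTER_CUBIC))
```

```text
[0.52804513 0.21724455 0.23879259] [[282.57005823 133.5288097 ]
 [282.43220207 108.71553196]]
```

View pics/c2.png

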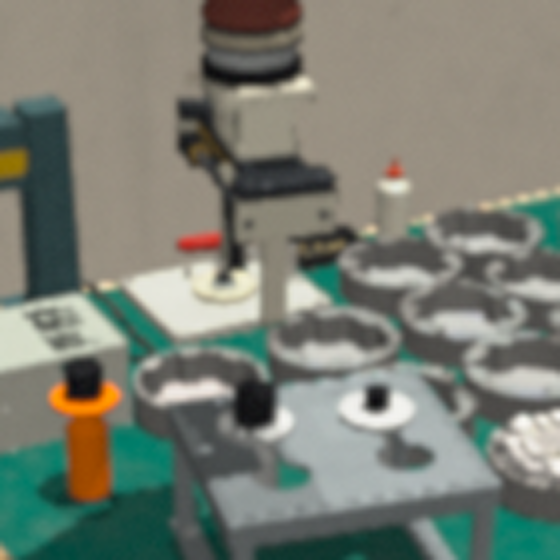

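Request:
move_arm --targets '[[[0.0005, -0.002, -0.03, 0, 0, 0], [0.0005, -0.002, -0.06, 0, 0, 0], [0.0005, -0.002, -0.085, 0, 0, 0], [0.0005, -0.002, -0.102, 0, 0, 0], [0.0005, -0.002, -0.102, 0, 0, 0], [0.0005, -0.002, -0.102, 0, 0, 0], [0.0005, -0.002, -0.102, 0, 0, 0]]]'

```text
t: 3.65
eef_pos: [0.5303, 0.2145, 0.138]
tool_rot: [2.414, 2.01, 0.004]
contact_force: [0.9, 0.8, 0.1]
gripper_width: 0.997
```

Run:
```python
from h import *
d=env.snapshot("scene")
s=env.state(); print(s["eef_pos"],s["contact_force"])
a=d["pixels"][80:220,220:360]; cv2.imwrite("pics/c3.png",cv2.resize(a,(560,560),interpolation=cv2.INTER_CUBIC))
```

```text
[0.53030905 0.21428958 0.1380256 ] [-0.1367143  -0.04033098 -0.00116172]
```

View pics/c3.png

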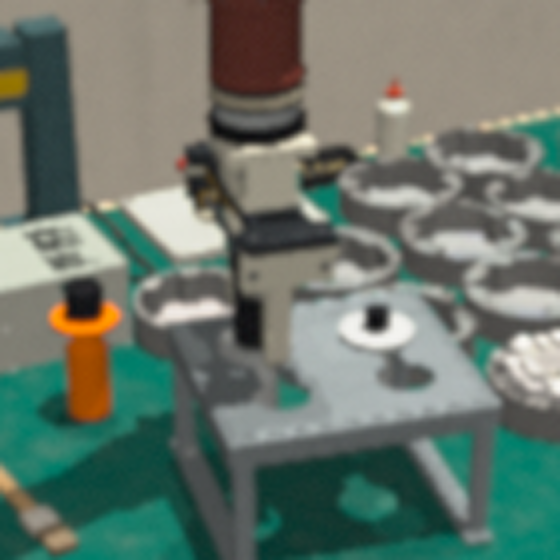

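Request:
move_arm --targets '[[[-0.0015, 0, 0, 0, 0, 0], [-0.0015, 0, 0, 0, 0, 0], [-0.0015, 0, 0, 0, 0, 0], [-0.0015, 0, 0, 0, 0, 0], [-0.0015, 0, 0, 0, 0, 0], [-0.0015, 0, 0, 0, 0, 0], [-0.0015, 0, 0, 0, 0, 0], [-0.0015, 0, 0, 0, 0, 0]]]' --hand 0.03 --squeeze 12

```text
t: 4.5
eef_pos: [0.5283, 0.2148, 0.1367]
tool_rot: [-2.414, -2.01, -0.003]
contact_force: [-0.2, 1.7, -0.7]
gripper_width: 0.384
```

Request:
move_arm --targets '[[[-0.0017, -0.009, 0, 0, 0, 0], [-0.0035, -0.018, 0, 0, 0, 0], [-0.0055, -0.028, 0, 0, 0, 0], [-0.0073, -0.038, 0, 0, 0, 0], [-0.0092, -0.048, 0, 0, 0, 0], [-0.011, -0.058, 0, 0, 0, 0], [-0.0125, -0.066, 0, 0, 0, 0], [-0.014, -0.073, 0, 0, 0, 0], [-0.014, -0.073, 0, 0, 0, 0], [-0.014, -0.073, 0, 0, 0, 0], [-0.014, -0.073, 0, 0, 0, 0]]]'

```text
t: 5.6
eef_pos: [0.5136, 0.1382, 0.1366]
tool_rot: [2.415, 2.007, -0.006]
contact_force: [-0.5, -5.2, 2.3]
gripper_width: 0.386
```

Request:
move_arm --targets '[[[0, 0, 0, 0, 0, 0], [0, 0, 0, 0, 0, 0], [0, 0, 0, 0, 0, 0]]]'

```text
t: 5.9
eef_pos: [0.5136, 0.1382, 0.1366]
tool_rot: [2.415, 2.007, -0.006]
contact_force: [-1.2, -5.8, 2.8]
gripper_width: 0.383
```

Run:
```python
from h import *
d=env.snapshot("scene")
s=env.state(); print(s["eef_pos"],s["contact_force"],s["moment"])
a=d["pixels"][100:220,240:360]; cv2.imwrite("pics/c4.png",cv2.resize(a,(560,560),interpolation=cv2.INTER_CUBIC))
```

```text
[0.51357733 0.13820911 0.13659016] [-1.59241533 -5.69666151  1.79886594] [-1.1873584   0.30997198 -0.00404919]
```

View pics/c4.png

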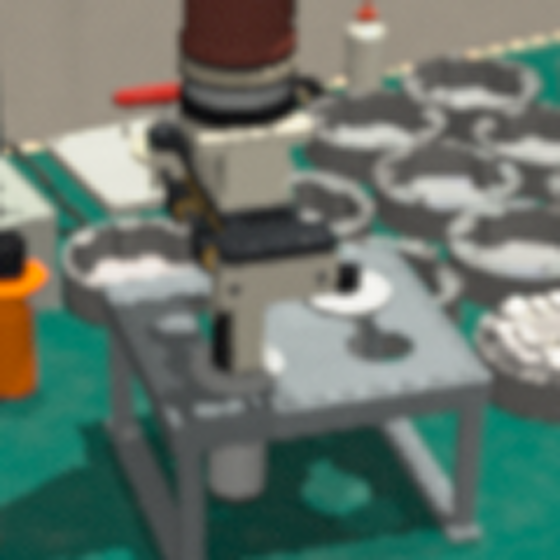

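Request:
move_arm --targets '[[[0, 0, 0, 0, 0, 0], [0, 0, 0, 0, 0, 0], [0, 0, 0, 0, 0, 0], [0, 0, 0, 0, 0, 0], [0, 0, 0, 0, 0, 0], [0, 0, 0, 0, 0, 0]]]' --hand 0.075

```text
t: 6.55
eef_pos: [0.514, 0.141, 0.1366]
tool_rot: [-2.414, -2.01, -0.0]
contact_force: [-0.2, 0.1, -0.4]
gripper_width: 0.796
```

Run:
```python
from h import *
s=env.state(); print(s["eef_pos"],s["contact_force"],s["moment"],s["gripper_width"])
```

```text
[0.51404799 0.1410001  0.13661434] [-0.15600071  0.0865924  -0.43914936] [-0.02140835  0.02724187 -0.04898601] 0.7959734548897178
```

Request:
move_arm --targets '[[[0, 0, 0.04, 0, 0, 0], [0, 0, 0.08, 0, 0, 0], [0, 0.04, 0.1, 0, 0, 0], [0, 0.09, 0.1, 0, 0, 0], [0, 0.14, 0.1, 0, 0, 0], [0, 0.17, 0.1, 0, 0, 0], [0, 0.17, 0.1, 0, 0, 0], [0, 0.17, 0.1, 0, 0, 0]]]'

```text
t: 7.35
eef_pos: [0.5137, 0.3108, 0.2362]
tool_rot: [2.413, 2.011, -0.002]
contact_force: [0.9, -1.6, -0.5]
gripper_width: 0.807
```

Run:
```python
from h import *
np.set_printoptions(precision=4,suppress=True)
from scipy.ndimage import map_coordinates
from scipy.optimize import least_squares
d=env.snapshot("top"); np.savez("top2.npz",**d); g=d["pixels"][...,2].astype(float)
im=cv2.resize(d["pixels"][110:230,170:290],None,fx=5,fy=5,interpolation=cv2.INTER_CUBIC); cv2.imwrite("pics/c5.png",im)
gm=d["pixels"].min(2).astype(float)
for c in ((.514,.140),(.6257,.1905)):
  pts=[]
  for a in np.radians(np.arange(0,360,5)):
    r=np.linspace(.024,.042,60); X=np.c_[c[0]+r*np.cos(a),c[1]+r*np.sin(a),.131+0*r]
    p=proj(d,X); v=map_coordinates(gm,[p[:,1],p[:,0]],order=1); s=v<185
    if s.any() and not s[0]: pts.append(X[s.argmax()])
  q=np.array(pts); print(len(q))
  f=least_squares(lambda p:np.hypot(q[:,0]-p[0],q[:,1]-p[1])-p[2],[*c,.03],loss='soft_l1',f_scale=.001); print(f.x, f.fun.std()*1e3)
for cam in ("top","scene"):
  dd=env.snapshot(cam)
  for e in env.place_of("big_weight",cam): print(cam,w(dd,e["xyz"]),e["conf"])
```

```text
70
[0.5142 0.1368 0.0305] 0.5433577727421516
72
[0.6259 0.1902 0.0301] 0.5370445030440609
top [0.5127 0.1371 0.1229] 0.84
top [0.4392 0.3737 0.0915] 0.46
scene [0.5191 0.1377 0.1239] 0.93
scene [0.4408 0.3743 0.0922] 0.87
scene [0.256  0.2517 0.0893] 0.77
```

View pics/c5.png

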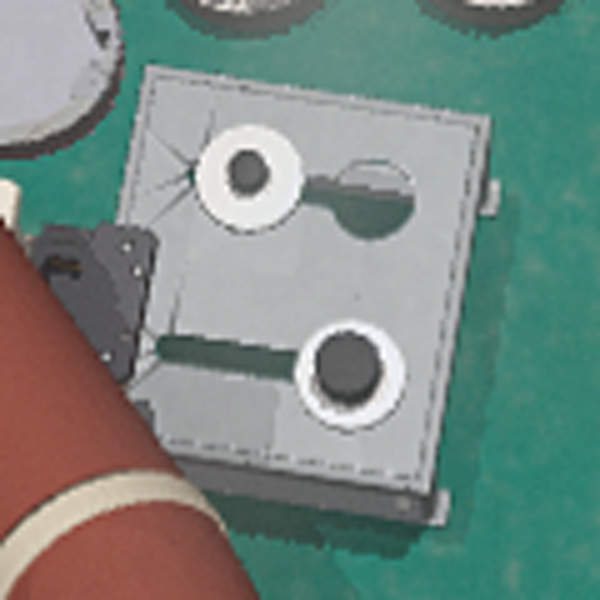

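Run:
```python
from h import *
from scipy.ndimage import map_coordinates
np.set_printoptions(precision=4,suppress=True)
d=dict(np.load("top2.npz")); g=d["pixels"][...,2].astype(float)
u=np.array([np.cos(np.radians(79.6)),np.sin(np.radians(79.6))]); n=np.array([-u[1],u[0]])
o=np.array([.5145,.142])
for off in (-.003,0,.003):
    s=np.linspace(.05,.13,81); X=np.c_[o+np.outer(s,u)+off*n,.125+0*s]
    p=proj(d,X); v=map_coordinates(g,[p[:,1],p[:,0]],order=1)
    i=np.where(v>110)[0]; print(off,s[i[i>20][:1]],v[30:75:2].round())
# slot sides
for s0 in (.045,.06,.075):
    t=np.linspace(-.016,.016,65); X=np.c_[o+s0*u+np.outer(t,n),.125+0*t]
    p=proj(d,X); v=map_coordinates(g,[p[:,1],p[:,0]],order=1); m=t[v<110]; print(s0,m.min(),m.max())
```

```text
-0.003 [0.103] [ 72.  72.  71.  71.  69.  70.  71.  69.  66.  62.  64.  95. 137. 162.
 183. 170. 107.  61.  85.  96.  98.  95.  86.]
0 [0.103] [ 74.  71.  72.  71.  68.  69.  70.  69.  68.  64.  61.  73. 162. 185.
 188. 192.  95.  69.  92.  99.  99.  94.  82.]
0.003 [0.103] [ 72.  71.  71.  70.  67.  65.  64.  63.  60.  60.  63.  85. 149. 162.
 178. 169.  89.  83.  88.  90.  87.  87.  86.]
0.045 -0.008 0.0085
0.06 -0.008 0.0075
0.075 -0.006999999999999999 0.008
```

Request:
move_arm --targets '[[[0, -0.05, 0, 0, 0, 0], [0, -0.1, 0, 0, 0, 0], [0, -0.145, 0, 0, 0, 0], [0, -0.169, 0, 0, 0, 0], [0, -0.169, 0, 0, 0, 0], [0, -0.169, -0.03, 0, 0, 0], [0, -0.169, -0.06, 0, 0, 0], [0, -0.169, -0.085, 0, 0, 0], [0, -0.169, -0.1, 0, 0, 0], [0, -0.169, -0.1, 0, 0, 0], [0, -0.169, -0.1, 0, 0, 0], [0, -0.169, -0.1, 0, 0, 0]]]'

```text
t: 8.8
eef_pos: [0.5149, 0.1425, 0.1378]
tool_rot: [2.414, 2.01, 0.004]
contact_force: [0.3, -0.1, 0.8]
gripper_width: 0.806
```

Run:
```python
from h import *
s=env.state(); print(s["eef_pos"],s["contact_force"],s["moment"],s["gripper_width"])
```

```text
[0.51491319 0.14245032 0.13779149] [ 0.29297889 -0.0804681   0.7630354 ] [ 0.04987158  0.02583942 -0.03383098] 0.8056162974079986
```

Request:
move_arm --targets '[[[-0.0004, 0, 0, 0, 0, 0], [-0.0004, 0, 0, 0, 0, 0], [-0.0004, 0, 0, 0, 0, 0], [-0.0004, 0, 0, 0, 0, 0], [-0.0004, 0, 0, 0, 0, 0], [-0.0004, 0, 0, 0, 0, 0], [-0.0004, 0, 0, 0, 0, 0], [-0.0004, 0, 0, 0, 0, 0]]]' --hand 0.03 --squeeze 12

```text
t: 9.6
eef_pos: [0.5132, 0.1393, 0.1366]
tool_rot: [2.415, 2.007, -0.005]
contact_force: [-1.8, -5.0, 3.1]
gripper_width: 0.383
```

Request:
move_arm --targets '[[[0.0002, 0.0015, 0, 0, 0, 0], [0.0005, 0.003, 0, 0, 0, 0], [0.0008, 0.0045, 0, 0, 0, 0], [0.001, 0.0055, 0, 0, 0, 0], [0.001, 0.0055, 0, 0, 0, 0], [0.001, 0.0055, 0, 0, 0, 0]]]'

```text
t: 10.2
eef_pos: [0.5144, 0.1449, 0.1367]
tool_rot: [2.415, 2.006, -0.004]
contact_force: [-1.6, -5.4, 3.7]
gripper_width: 0.381
```

Request:
move_arm --targets '[[[0, -0.0008, 0, 0, 0, 0], [-0.0002, -0.0015, 0, 0, 0, 0], [-0.0002, -0.0015, 0, 0, 0, 0], [-0.0002, -0.0015, 0, 0, 0, 0]]]'

```text
t: 10.6
eef_pos: [0.5145, 0.1449, 0.1367]
tool_rot: [2.415, 2.008, -0.001]
contact_force: [-0.8, -6.1, 2.8]
gripper_width: 0.382
```

Request:
move_arm --targets '[[[0, 0, 0, 0, 0, 0], [0, 0, 0, 0, 0, 0], [0, 0, 0, 0, 0, 0], [0, 0, 0, 0, 0, 0], [0, 0, 0.03, 0, 0, 0], [0, 0, 0.07, 0, 0, 0], [0, 0.04, 0.1, 0, 0, 0], [0, 0.09, 0.1, 0, 0, 0], [0, 0.14, 0.1, 0, 0, 0], [0, 0.17, 0.1, 0, 0, 0], [0, 0.17, 0.1, 0, 0, 0], [0, 0.17, 0.1, 0, 0, 0]]]' --hand 0.075

```text
t: 11.8
eef_pos: [0.514, 0.3163, 0.2361]
tool_rot: [2.413, 2.012, -0.001]
contact_force: [-0.1, -0.4, 0.2]
gripper_width: 0.806
```

```bash
cat > m.py <<'E'
from h import *
import sys
np.set_printoptions(precision=4,suppress=True)
from scipy.ndimage import map_coordinates
from scipy.optimize import least_squares
d=env.snapshot("top"); np.savez("top3.npz",**d)
print(env.state()["eef_pos"])
gm=d["pixels"].min(2).astype(float)
for c in ((.514,.140),(.6257,.1905)):
  pts=[]
  for a in np.radians(np.arange(0,360,5)):
    r=np.linspace(.024,.042,60); X=np.c_[c[0]+r*np.cos(a),c[1]+r*np.sin(a),.131+0*r]
    p=proj(d,X); v=map_coordinates(gm,[p[:,1],p[:,0]],order=1); s=v<185
    if s.any() and not s[0]: pts.append(X[s.argmax()])
  q=np.array(pts)
  f=least_squares(lambda p:np.hypot(q[:,0]-p[0],q[:,1]-p[1])-p[2],[*c,.03],loss='soft_l1',f_scale=.001); print(len(q),f.x, f.fun.std()*1e3)
for cam in ("top","scene"):
  dd=env.snapshot(cam)
  for e in env.place_of("big_weight",cam)[:2]: print(cam,w(dd,e["xyz"]),e["conf"])
E
python3 m.py
```

```text
[0.5146 0.3146 0.2363]
48 [0.5156 0.1435 0.0306] 0.4900431840297614
72 [0.6259 0.1902 0.0301] 0.529268301556059
top [0.5145 0.1449 0.1227] 0.76
top [0.4402 0.3749 0.0883] 0.6
scene [0.4415 0.3757 0.0922] 0.88
scene [0.259  0.2559 0.0905] 0.85
```

Request:
move_arm --targets '[[[0, -0.05, 0, 0, 0, 0], [0, -0.1, 0, 0, 0, 0], [0, -0.145, 0, 0, 0, 0], [0, -0.172, 0, 0, 0, 0], [0, -0.172, 0, 0, 0, 0], [0, -0.172, -0.03, 0, 0, 0], [0, -0.172, -0.06, 0, 0, 0], [0, -0.172, -0.085, 0, 0, 0], [0, -0.172, -0.1, 0, 0, 0], [0, -0.172, -0.1, 0, 0, 0], [0, -0.172, -0.1, 0, 0, 0], [0, -0.172, -0.1, 0, 0, 0]]]'

```text
t: 13.25
eef_pos: [0.5153, 0.1442, 0.1378]
tool_rot: [2.414, 2.009, 0.004]
contact_force: [-0.2, 0.3, -0.4]
gripper_width: 0.803
```

Request:
move_arm --targets '[[[0, 0, 0, 0, 0, 0], [0, 0, 0, 0, 0, 0], [0, 0, 0, 0, 0, 0], [0, 0, 0, 0, 0, 0], [0, 0, 0, 0, 0, 0], [0, 0, 0, 0, 0, 0], [0, 0, 0, 0, 0, 0], [0, 0, 0, 0, 0, 0]]]' --hand 0.025 --squeeze 40

```text
t: 14.05
eef_pos: [0.5146, 0.1442, 0.1367]
tool_rot: [-2.414, -2.01, -0.001]
contact_force: [1.0, 1.2, 0.5]
gripper_width: 0.374
```

Request:
move_arm --targets '[[[0, 0, 0.005, 0, 0, 0], [0, 0, 0.01, 0, 0, 0], [0, -0.0005, 0.016, 0, 0, 0], [0, -0.001, 0.024, 0, 0, 0], [0, -0.001, 0.032, 0, 0, 0], [0, -0.001, 0.04, 0, 0, 0], [0, -0.001, 0.04, 0, 0, 0]]]'

```text
t: 14.75
eef_pos: [0.5155, 0.143, 0.1782]
tool_rot: [2.414, 2.009, 0.005]
contact_force: [0.7, -0.1, -4.5]
gripper_width: 0.377
```

Run:
```python
from h import *
d=env.snapshot("scene")
s=env.state(); print(s["eef_pos"],s["contact_force"],s["moment"],s["gripper_width"])
a=d["pixels"][100:220,240:360]; cv2.imwrite("pics/c6.png",cv2.resize(a,(560,560),interpolation=cv2.INTER_CUBIC))
```

```text
[0.51493531 0.14283979 0.17748426] [ 0.23881463 -0.53832741 -5.0343308 ] [ 3.45621473e-03  6.40505225e-02 -2.58543244e-05] 0.3779283867198011
```

View pics/c6.png

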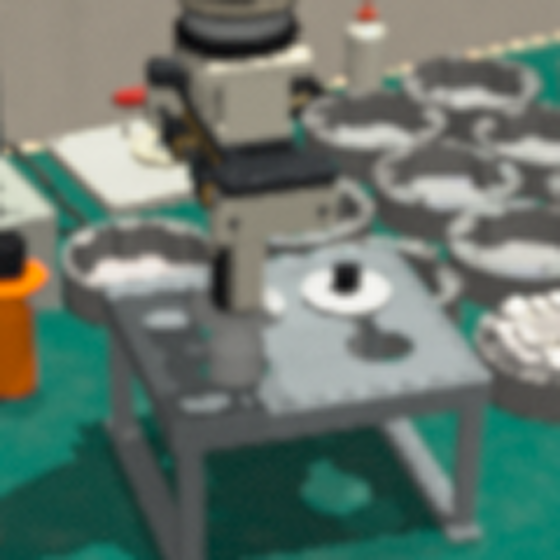

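Request:
move_arm --targets '[[[0, 0, 0.01, 0, 0, 0], [0, 0, 0.022, 0, 0, 0], [0, 0, 0.034, 0, 0, 0], [0, 0, 0.046, 0, 0, 0], [0, 0, 0.058, 0, 0, 0], [0, 0, 0.07, 0, 0, 0], [0, 0, 0.082, 0, 0, 0], [0, 0, 0.09, 0, 0, 0], [0, 0, 0.09, 0, 0, 0], [0, 0, 0.09, 0, 0, 0]]]'

```text
t: 15.8
eef_pos: [0.5142, 0.1426, 0.2665]
tool_rot: [-2.415, -2.009, 0.001]
contact_force: [0.9, -0.7, -5.5]
gripper_width: 0.377
```

Run:
```python
from h import *
np.set_printoptions(precision=4,suppress=True)
d=env.snapshot("scene")
s=env.state(); print(s["eef_pos"],s["contact_force"],s["moment"],s["gripper_width"],s["joint_pos"])
a=d["pixels"][60:200,240:380]; cv2.imwrite("pics/c7.png",cv2.resize(a,(560,560),interpolation=cv2.INTER_CUBIC))
for n in ("big_weight","big_weight_foot","lens_top"):
  for e in env.place_of(n,"scene")[:4]: print(n,w(d,e["xyz"]),e["conf"])
dt=env.snapshot("top")
for n in ("glued_stud","lens_top","board"):
  for e in env.place_of(n,"top")[:4]: print(n,w(dt,e["xyz"]),e["conf"])
```

```text
[0.5139 0.1425 0.2661] [-0.0054  0.5282 -4.8027] [ 0.006   0.0235 -0.0371] 0.3770238660015772 [-0.2985  0.3875 -0.0188  1.689   0.0081  1.0667  1.0682]
big_weight [0.5179 0.1402 0.2529] 0.93
big_weight [0.2577 0.254  0.09  ] 0.78
big_weight [ 0.5463 -0.1562  0.0092] 0.22
big_weight_foot [0.518  0.1418 0.163 ] 0.95
big_weight_foot [ 0.4429  0.3725 -0.0041] 0.75
big_weight_foot [ 0.2639  0.2556 -0.0039] 0.75
big_weight_foot [ 0.5488 -0.1591  0.0079] 0.73
lens_top [ 0.5445 -0.1607  0.0581] 0.74
lens_top [0.6222 0.1906 0.1233] 0.29
glued_stud [ 0.5458 -0.1657  0.0131] 0.91
lens_top [ 0.5442 -0.162   0.0578] 0.78
```

View pics/c7.png

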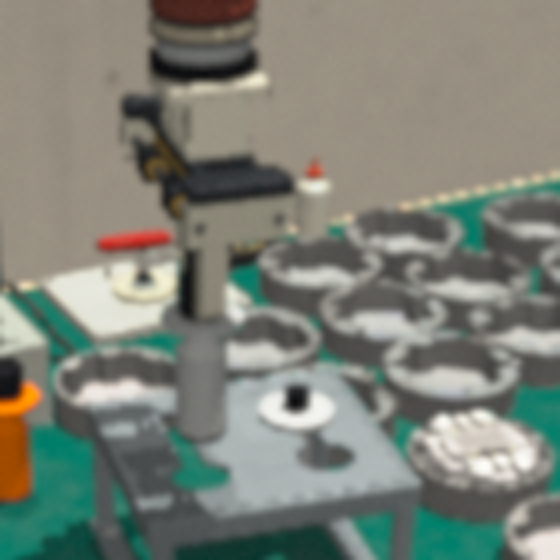

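Request:
move_arm --targets '[[[0.002, -0.015, 0, 0, 0, 0], [0.005, -0.045, 0, 0, 0, 0], [0.008, -0.08, 0, 0, 0, 0], [0.012, -0.115, 0, 0, 0, 0], [0.015, -0.15, 0, 0, 0, 0], [0.019, -0.185, 0, 0, 0, 0], [0.022, -0.22, 0, 0, 0, 0], [0.025, -0.25, 0, 0, 0, 0], [0.028, -0.275, 0, 0, 0, 0], [0.03, -0.292, 0, 0, 0, 0], [0.0305, -0.302, 0, 0, 0, 0], [0.0305, -0.304, 0, 0, 0, 0]]]'

```text
t: 17.4
eef_pos: [0.5443, -0.1638, 0.2665]
tool_rot: [2.418, 2.005, -0.002]
contact_force: [0.5, -0.4, -5.2]
gripper_width: 0.38
```

Request:
move_arm --targets '[[[0, 0, -0.01, 0, 0, 0], [0, 0, -0.02, 0, 0, 0], [0, 0, -0.03, 0, 0, 0], [0, 0, -0.04, 0, 0, 0], [0, 0, -0.05, 0, 0, 0], [0, 0, -0.06, 0, 0, 0], [0, 0, -0.07, 0, 0, 0], [0, 0, -0.07, 0, 0, 0], [0, 0, -0.07, 0, 0, 0]]]'

```text
t: 18.3
eef_pos: [0.545, -0.1614, 0.1965]
tool_rot: [-2.415, -2.009, 0.0]
contact_force: [0.9, -0.7, -3.4]
gripper_width: 0.38
```

Run:
```python
from h import *
np.set_printoptions(precision=4,suppress=True)
d=env.snapshot("scene")
s=env.state(); print(s["eef_pos"],s["tool_rot"],s["contact_force"],s["moment"],s["gripper_width"],s["joint_pos"])
a=d["pixels"][150:310,270:430]; cv2.imwrite("pics/c8.png",cv2.resize(a,(580,580),interpolation=cv2.INTER_CUBIC))
dt=env.snapshot("top"); cv2.imwrite("pics/c9.png",cv2.resize(dt["pixels"][110:240,270:410],(600,557),interpolation=cv2.INTER_CUBIC))
for n in ("big_weight","big_weight_foot","lens_top","glued_stud"):
 for c,D in (("scene",d),("top",dt)):
  for e in env.place_of(n,c)[:4]: 
    X=w(D,e["xyz"])
    if X[1]<0: print(c,n,X,e["conf"])
```

```text
[ 0.5453 -0.1615  0.197 ] [2.4144 2.0088 0.0008] [ 1.1184 -0.0861 -4.8745] [ 0.0793 -0.0534 -0.0062] 0.3777788664912374 [ 0.2158  0.5093  0.0517  1.6969 -0.0312  0.9353  1.6674]
scene big_weight [ 0.5492 -0.1643  0.1827] 0.85
top big_weight [ 0.5466 -0.1611  0.186 ] 0.71
scene big_weight_foot [ 0.5465 -0.1593  0.0947] 0.82
top big_weight_foot [ 0.546  -0.1663  0.094 ] 0.74
scene lens_top [ 0.5465 -0.1615  0.0551] 0.84
top lens_top [ 0.545  -0.1623  0.0596] 0.89
scene glued_stud [ 0.5487 -0.1596  0.0068] 0.92
scene glued_stud [ 0.5483 -0.1631  0.1822] 0.56
scene glued_stud [ 0.548  -0.1593  0.0909] 0.39
top glued_stud [ 0.5456 -0.1649  0.0085] 0.61
```

View pics/c8.png

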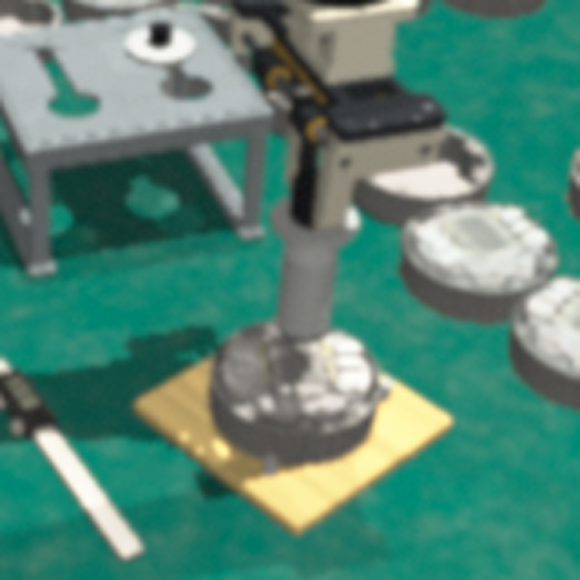

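View pics/c9.png

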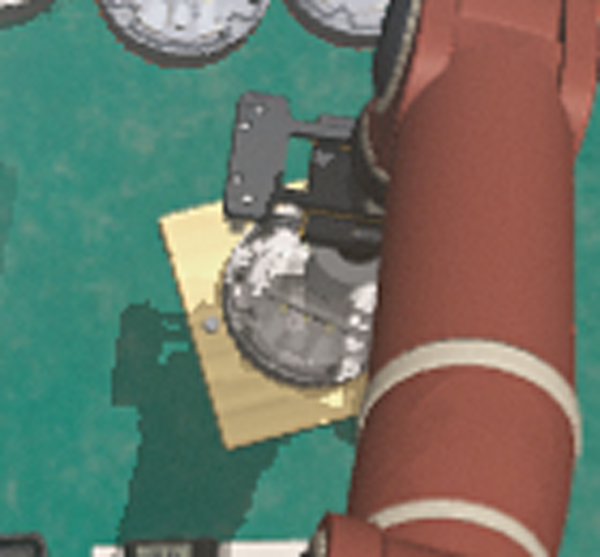

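Request:
move_arm --targets '[[[0, 0, -0.008, 0, 0, 0], [0, 0, -0.016, 0, 0, 0], [0, 0, -0.023, 0, 0, 0], [0, 0, -0.029, 0, 0, 0], [0, 0, -0.029, 0, 0, 0], [0, 0, -0.029, 0, 0, 0], [0, 0, -0.029, 0, 0, 0]]]'

```text
t: 19.5
eef_pos: [0.5453, -0.1614, 0.1679]
tool_rot: [2.414, 2.009, 0.001]
contact_force: [0.6, -0.8, -5.3]
gripper_width: 0.377
```

Request:
move_arm --targets '[[[0, 0, -0.0005, 0, 0, 0], [0, 0, -0.001, 0, 0, 0], [0, 0, -0.0015, 0, 0, 0], [0, 0, -0.002, 0, 0, 0], [0, 0, -0.0025, 0, 0, 0], [0, 0, -0.003, 0, 0, 0], [0, 0, -0.003, 0, 0, 0]]]'

```text
t: 20.2
eef_pos: [0.5449, -0.1613, 0.1645]
tool_rot: [-2.415, -2.009, 0.0]
contact_force: [0.3, 0.3, -5.2]
gripper_width: 0.378
```

Foot estimated about 2 mm above the lens; continuing in small steps.

Request:
move_arm --targets '[[[0, 0, -0.0005, 0, 0, 0], [0, 0, -0.001, 0, 0, 0], [0, 0, -0.0015, 0, 0, 0], [0, 0, -0.0015, 0, 0, 0]]]'

```text
t: 20.6
eef_pos: [0.5449, -0.1613, 0.1631]
tool_rot: [-2.415, -2.009, 0.0]
contact_force: [0.2, -0.6, -5.0]
gripper_width: 0.377
```

Request:
move_arm --targets '[[[0, 0, -0.0005, 0, 0, 0], [0, 0, -0.001, 0, 0, 0], [0, 0, -0.001, 0, 0, 0]]]'

```text
t: 20.9
eef_pos: [0.5452, -0.1614, 0.1626]
tool_rot: [2.414, 2.009, 0.001]
contact_force: [-0.0, 0.3, -1.8]
gripper_width: 0.38
```

Request:
move_arm --targets '[[[0, 0, -0.0004, 0, 0, 0], [0, 0, -0.0004, 0, 0, 0], [0, 0, -0.0004, 0, 0, 0]]]'

```text
t: 21.2
eef_pos: [0.5455, -0.1614, 0.1626]
tool_rot: [2.414, 2.009, 0.001]
contact_force: [-1.2, 0.9, 2.9]
gripper_width: 0.383
```

Request:
move_arm --targets '[[[0, 0, 0.0003, 0, 0, 0], [0, 0, 0.0003, 0, 0, 0], [0, 0, 0.0003, 0, 0, 0]]]' --squeeze 6

```text
t: 21.5
eef_pos: [0.5455, -0.1614, 0.1625]
tool_rot: [2.414, 2.009, 0.001]
contact_force: [0.5, 0.4, 2.5]
gripper_width: 0.384
```

Request:
move_arm --targets '[[[0, 0, 0, 0, 0, 0], [0, 0, 0, 0, 0, 0], [0, 0, 0, 0, 0, 0], [0, 0, 0, 0, 0, 0], [0, 0, 0, 0, 0, 0], [0, 0, 0, 0, 0, 0]]]' --hand 0.075

```text
t: 22.1
eef_pos: [0.5449, -0.1613, 0.162]
tool_rot: [-2.415, -2.009, 0.0]
contact_force: [-1.0, 0.0, 0.4]
gripper_width: 0.798
```

Run:
```python
from h import *
d=env.snapshot("scene")
s=env.state(); print(s["eef_pos"],s["contact_force"],s["gripper_width"])
a=d["pixels"][150:310,270:430]; cv2.imwrite("pics/c10.png",cv2.resize(a,(580,580),interpolation=cv2.INTER_CUBIC))
```

```text
[ 0.54493057 -0.16133995  0.16199834] [-0.57697969 -0.23140441 -1.32683763] 0.801747549707837
```

View pics/c10.png

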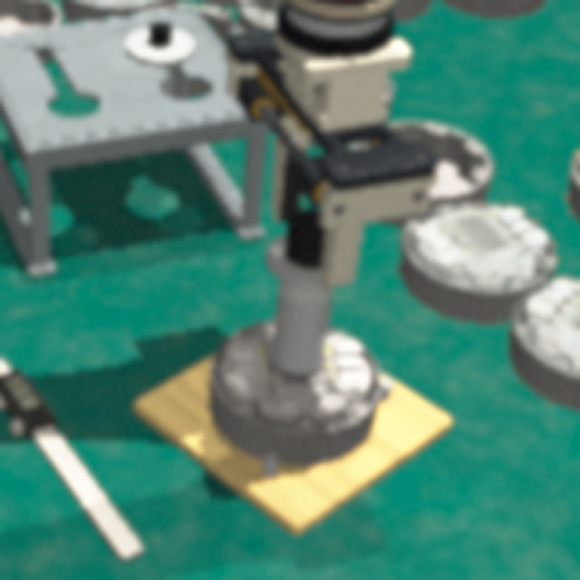

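Standing upright on the lens. I retreat straight up, then aside so the top camera can see it.

Request:
move_arm --targets '[[[0, 0, 0.01, 0, 0, 0], [0, 0, 0.025, 0, 0, 0], [0, 0, 0.05, 0, 0, 0], [0, 0, 0.085, 0, 0, 0], [0, 0, 0.12, 0, 0, 0], [0, 0.05, 0.13, 0, 0, 0], [0, 0.1, 0.13, 0, 0, 0], [0, 0.14, 0.13, 0, 0, 0], [0, 0.17, 0.13, 0, 0, 0], [0, 0.17, 0.13, 0, 0, 0], [0, 0.17, 0.13, 0, 0, 0]]]'

```text
t: 23.25
eef_pos: [0.545, 0.0086, 0.2927]
tool_rot: [2.413, 2.01, 0.0]
contact_force: [-0.3, -0.7, 0.8]
gripper_width: 0.807
```

Run:
```python
from h import *
np.set_printoptions(precision=4,suppress=True)
s=env.state(); print(s["eef_pos"],s["contact_force"],s["t"])
d=env.snapshot("scene");dt=env.snapshot("top")
a=cv2.resize(d["pixels"][170:310,290:430],(400,400),interpolation=cv2.INTER_CUBIC)
b=cv2.resize(dt["pixels"][110:250,270:410],(400,400),interpolation=cv2.INTER_CUBIC)
cv2.imwrite("pics/c11.png",np.hstack([a,b]))
for n in ("big_weight","big_weight_foot","lens_top","glued_stud","small_weight","caliper","insert_tray","dust_brush"):
 for c,D in (("scene",d),("top",dt)):
  for e in env.place_of(n,c)[:3]: print(c,n,w(D,e["xyz"]),e["conf"])
P=cloud(dt)[dt["z_map"]>0]; Q=cloud(d)[d["z_map"]>0]
for nm,p in(("t",P),("s",Q)):
  for lo,hi,r in ((.18,.193,.03),(.153,.162,.04)):
    m=p[(np.hypot(p[:,0]-.545,p[:,1]+.1615)<r)&(p[:,2]>lo)&(p[:,2]<hi)]
    if len(m)>5: print(nm,lo,len(m),m.mean(0),m.max(0)[2],cv2.minEnclosingCircle((m[:,:2]*1e3).astype(np.float32)))
```

```text
[0.545  0.0086 0.2927] [-0.2977 -0.7325  0.7686] 23.25
scene big_weight [ 0.5482 -0.1626  0.1485] 0.93
scene big_weight [0.2589 0.2542 0.0887] 0.86
scene big_weight [0.4414 0.3762 0.0899] 0.85
top big_weight [0.2568 0.2546 0.0901] 0.74
top big_weight [ 0.545  -0.1609  0.149 ] 0.62
top big_weight [0.4432 0.3733 0.0893] 0.62
scene big_weight_foot [ 0.5473 -0.1593  0.0575] 0.91
scene big_weight_foot [ 0.4491  0.3741 -0.0028] 0.63
scene big_weight_foot [0.2621 0.2532 0.0003] 0.63
top big_weight_foot [ 0.5426 -0.1663  0.0594] 0.87
top big_weight_foot [ 0.4418  0.3751 -0.0002] 0.75
scene lens_top [ 0.5467 -0.1615  0.0562] 0.64
scene lens_top [0.6233 0.191  0.1266] 0.38
top lens_top [ 0.5448 -0.1608  0.0564] 0.68
scene glued_stud [ 0.5457 -0.1618  0.0079] 0.73
scene glued_stud [ 0.5737  0.1821 -0.0035] 0.46
top glued_stud [ 0.5476 -0.1603  0.0124] 0.69
top glued_stud [0.3569 0.067  0.003 ] 0.59
scene small_weight [0.6188 0.1893 0.1248] 0.59
top small_weight [0.6218 0.1884 0.1276] 0.94
scene caliper [ 0.3539 -0.1191 -0.0046] 0.59
top caliper [ 0.5485 -0.1637  0.0112] 0.3
scene insert_tray [ 0.3573  0.0779 -0.0024] 0.74
top insert_tray [0.355  0.0673 0.0053] 0.81
scene dust_brush [ 0.3395  0.2693 -0.0033] 0.44
top dust_brush [0.3368 0.2657 0.0009] 0.91
top dust_brush [0.3554 0.0658 0.0048] 0.69
t 0.18 145 [ 0.5433 -0.1609  0.1863] 0.19197228985607076 ((543.9532470703125, -161.3426971435547), 18.198055267333984)
t 0.153 193 [ 0.5398 -0.1589  0.157 ] 0.1618783658336035 ((544.3309326171875, -162.15420532226562), 30.341022491455078)
s 0.18 111 [ 0.5434 -0.1647  0.1849] 0.18888731734379202 ((544.6422729492188, -163.2577362060547), 17.968185424804688)
s 0.153 159 [ 0.5397 -0.1711  0.1562] 0.16188508970154042 ((544.723876953125, -163.39794921875), 30.58294677734375)
```

View pics/c11.png

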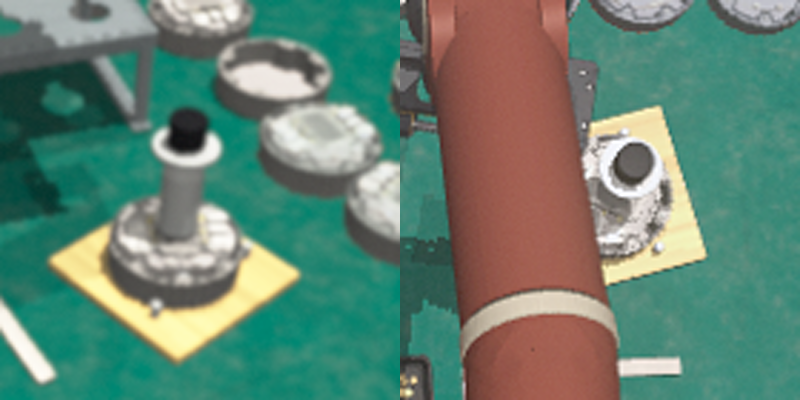

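```bash
python3 -c "
from rig import env
print(env.state()['qvel']); print(env.finish_job())"
```

```text
[-0.00105564 -0.00028301 -0.0009414  -0.00015651 -0.00108495 -0.00060565
  0.00179056]
the job is handed in; nothing more can be done
None
```

The big weight is standing on the stud's lens and the job is handed in, at about 23.5 s of the 64 s. No verdict was reported.

**At the wide end:** I gripped the knob and slid the weight along its slot. The first release left it about 5 mm past the hole's middle, because friction and arm overshoot carried it there. I regripped and nudged it back. On the second release it hung about 2 mm from the middle, clear of the fingers.

**Lift and placing:** I lifted it straight up with almost no sideways force and carried it over the board. I then lowered it in half-millimetre steps; about 8 N of pressing showed at contact. I opened the gripper and withdrew it well clear.

**Last checks, before handing in:**
- **Weight:** depth data from both cameras put its knob and flange within about 2 mm of the measured lens centre of about (0.545, -0.162). Its foot is near z = 0.058 and it looks upright in both pictures. The networks' foot estimates spread about 5 mm, roughly their stated accuracy.
- **Stud:** it still stands among the pins, within a few mm of the board's middle.
- **Small weight:** the edge fit on the picture after the slide agreed with the first to under 1 mm. The last network readings were within 5 mm of the first ones.
- **Caliper, tray and brush:** each read within 4 mm of its first position. The top camera's only "caliper" report was a low-confidence false one on the stud, so that check rests on the scene camera.

**One disagreement:** the networks placed the hole's middle about 4 mm further along the slot than my edge fit did. The visible narrow end of the slot supported the fit, so I used that. Both values leave the weight within the 9 mm limit.

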